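# Snap open the green card stand at the feeding counter

### The arm

A 7-joint arm with a two-finger parallel gripper is mounted at the origin on the work surface. World frame = base frame: x ahead of the robot, y to its left, z up, the work surface at z = 0. Lengths are in m, angles in rad, forces in N, time in s.
With the tool pointing down it reaches from about 0.35 to 0.9 m from the base axis. Payload 8.1 kg.
Tool frame: the origin (TCP) lies on the centre line of the jaws, within the pads' length; the fingertips stand 8 mm ahead of it and the grasp point (between the pads) lies 11 mm behind it; z points along the fingers, y is the line along which they close (so a half turn about z gives the same grasp; the last joint's range is limited). The gripper opens to 85 mm and grips with 20 to 120 N. Pads are 22 mm wide; open, the fingers measure 114 mm over their backs; the gripper's body (76 mm by 85 mm) begins 54 mm behind the grasp point. The pads swing forward as they close: fully open they stand 13 mm farther back than shut.
Start: joints at [1.197, 0.434, 0.025, 1.573, -0.012, 1.134, -0.075], TCP at [0.167, -0.602, 0.239] pointing down, gripper open.
Joint ranges: [-2.62, 2.62], [-0.44, 2.09], [-1.27, 1.32], [0.08, 2.57], [-1.32, 4.46], [0.12, 2], [-2.74, 2.74]. Speed limits (rad/s): [2.22, 2.22, 3.01, 3.01, 3.14, 3.14, 3.14].

### API

Orientations are given as a rotation vector (axis times angle).
In Python, from plant import * gives the robot as it stands.
- The arm moves only by the tool servo_tool, never from a script. Its argument "deltas" is a list of rows, each a list of 5 numbers: the shift along the tool's x, y, z normalised to -1 to 1, where 1 is 0.15 m, then the turn about the tool's z normalised to -1 to 1, where 1 is 60 degrees, then the gripper's target within -1 to 1 (fully open at 1, half-way at 0, shut at -1). A call has 1 to 20 rows; each row shifts and turns the commanded pose from where the row before left it, along the tool's axes as they then stand; what a row does not reach is not made up. A row lasts 1/8 s, in which the tool goes at most 62.5 mm and 10.7 degrees, less where a joint would pass 70% of its speed; a pose out of reach is approached as far as the arm can. A call with a number of a shift or a turn outside -1 to 1 is refused whole. A call with a gripper value outside its range is refused whole. The fingers move at their own pace and stop on an object; "force" is the grip in N (left out, the last holds). Time passes only in rows, so rows that do not move let the fingers close. It gives the time, the measured TCP pose, the force, the opening and the grip force at its end, in the units of the state.
- sense(): the state, without advancing time (a new reading comes with each control period).
- grab_frame(name): name is "side" or "top"; returns (picture, depth): 420x560x3 uint8, red, green, blue; 420x560 float32, m along the optical axis (not along the pixel's ray), 0 where there is no reading.
- camera_info(name): a dict with "intrinsics" (3x3 intrinsics, pixels), "world_from_camera" (4x4, takes a point from camera to world coordinates). Camera axes: x right, y up, looking along -z (the intrinsics and any distortion apply to the point x, -y, -z); pixel columns grow to the right and rows downward; lengths in m; the calibration is good to about 2 mm. A picture is of the moment at which its call begins. camera_info takes no time and is no camera call.
- sign_off(): hands the job in; it is judged then, once.
Trained networks look in the newest picture that a camera, given by its name, has taken for a name from the list of things; names that differ only in an ending like _2 or _b are one class to them, and where a whole thing is asked for, a point or a joint stands for the part that bears it (a point fixed in the world has none). Each returns a list of dicts, best first, with "confidence" (0 to 1); they miss things now and then, are a little off and sometimes report something else, mostly with a low value. They report only what shows in the picture. A call takes as long as a camera call. They do not tell look-alikes from the thing itself.
- find_in(label, camera): "pixel" ([row, column] in pixels, amid what is visible of it).
- pinpoint(label, camera): "pixel" ([row, column] in pixels: a listed point, or the origin of a listed thing).
The state is a dict: "clock": time; "joint_positions": joint angles; "qvel": joint speeds; "joint_torque": joint torques, N m; "position": TCP position; "orientation": TCP orientation; "force": force on the tool from outside, world axes, zero at the start; "ft_torque": the same for the moment, N m; "width": finger opening in m; "gripper_force": force on a finger pad.
Only numpy, scipy, OpenCV 4.12 (cv2) and the standard library are available. Lean on these libraries where they do the work, as an engineer would, in place of code of your own. Each camera call takes 0.05 s, during which the arm holds its last target. There are 200 camera calls.

### The job

The feeding card is about to go up beside the tank, so unfold the green folding card stand: swing its panel up by the barrel grip until it snaps over and stays fully open, then let go. Leave the orange stand folded flat and do not disturb the squat green canister on the turntable.

Things in the scene. Friction and masses are not known exactly. Their poses are not given: they have to be found in the camera images.
- green_base: Grey base of the green folding card stand, fixed to the counter: slab 115 (x) x 110 (y) x 14 mm with 8 mm ledge on its -x edge. Origin: centre of its underside, z up; its -x end faces roughly to the robot. The panel's hinge line is parallel to y, through x +45, z 34 mm (lugs up to 44 mm). The barrel grip's centre is at x = 45 - 125 cos(q), y = 0, z = 34 + 125 sin(q) mm, q the panel's opening.
- green_panel (a joint): Opening q in rad of the green panel (90 wide, 6 thick, to 97 mm from the hinge): 0 folded flat, 1.92 fully open at its stop. A 10 mm stem holds its green barrel grip, 18 mm in diameter, 26 mm long parallel to the hinge; pinched on its flat ends it turns between fingers. An over-centre spring pushes it shut below about 1 (3 N at the grip at 0); let go past 1.25 it snaps open and stays.
- orange_panel (a joint): Opening angle in rad of a second, equal stand with an orange panel and grip, standing about 0.2 to 0.35 m to one side of the green one (either side): 0 = folded flat. It must stay folded.
- canister: Squat green flip-top canister, 70 mm in diameter, 64 mm high, standing loose on the 25 mm high white turntable (270 mm in diameter) at the robot's left. Origin: centre of its underside. It must stay where it is.
Mind the look-alikes: they are no part of the job. What is shaped like the part that bears orange_panel but purple or yellow is not meant.

How it is judged:
At the end, for the whole second after the job is handed in: The green panel is at rest, open to within 10 degrees of its stop (joint above 1.74 rad); the orange panel is folded flat (below 0.17 rad); the canister stands within 20 mm of where it was, upright within 11 degrees (value of joint green_panel above 1.74 rad and velocity of joint green_panel between -0.1 and 0.1 rad/s and value of joint orange_panel below 0.17 rad and distance of canister from where it was at the start of the episode below 0.02 m and angle between canister's own z axis and vertical below 0.2 rad); the robot touches nothing.
It fails at once if the orange stand is lifted open (value of joint orange_panel above 0.35 rad).
It fails at once if the canister is shoved or knocked over (distance of canister from where it was at the start of the episode above 0.03 m or angle between canister's own z axis and vertical above 0.4 rad).
It also fails if it takes over 35 s, if anything falls off the work surface, if the arm or the gripper's body presses on something with over 40 N, if the wrist force passes 120 N, or if a joint passes its speed limit or range.

## Working session

There is one attempt and no reset: what is moved stays moved. The work goes in short steps, Python scripts to look and compute and a tool call to move; the robot and the scene stay as the last step left them, time stands still between calls to the robot, and variables do not carry over. Pictures are saved under pics/ and viewed, at most 10 in all, crops included, and the job is handed in when it is done.

Besides the shell and the picture viewer there is one more tool, called as name(argument=value, ...) on one line, values as JSON. servo_tool: Moves the arm, as the interface text tells. Its arguments: {"type":"object","properties":{"deltas":{"type":"array"},"force":{"type":"number"}},"required":["deltas"]}

```bash
mkdir -p pics
cat > h.py <<'E'
from plant import *
import numpy as np, cv2
from scipy.spatial.transform import Rotation as R
def cloud(name):
    p,d=grab_frame(name); c=camera_info(name); K=np.array(c["intrinsics"]);T=np.array(c["world_from_camera"])
    v,u=np.mgrid[:d.shape[0],:d.shape[1]]
    P=np.stack([(u-K[0,2])/K[0,0]*d,-(v-K[1,2])/K[1,1]*d,-d],-1)@T[:3,:3].T+T[:3,3]
    P[d<=0]=np.nan
    return p,P
E
python3 - <<'E'
from h import *
s=sense();print({k:np.round(v,3) for k,v in s.items()})
for n in("side","top"):
    p,P=cloud(n);cv2.imwrite(f"pics/{n}0.png",p[...,::-1]);np.savez(f"{n}0.npz",p=p,P=P)
    print(n,{k:np.round(v,3).tolist() if hasattr(v,'__len__') else v for k,v in camera_info(n).items()})
    for l in("green_base","green_panel","orange_panel","canister"):
        for f in(find_in,pinpoint):
            for r in f(l,n)[:4]:
                a,b=[int(round(x)) for x in r["pixel"]]
                print(l,f.__name__,(a,b),round(r["confidence"],2),np.round(P[a,b],3),p[a,b])
E
```

```text
{'clock': np.float64(0.0), 'joint_positions': array([ 1.197,  0.435,  0.025,  1.574, -0.012,  1.134, -0.075]), 'qvel': array([-0.001, -0.001,  0.001,  0.   , -0.001, -0.   ,  0.001]), 'joint_torque': array([-0.0000e+00, -6.7048e+01,  1.0250e+00, -3.1623e+01,  1.5000e-02,
        1.2000e-02,  0.0000e+00]), 'position': array([ 0.167, -0.602,  0.239]), 'orientation': array([-3.111e+00, -4.240e-01,  1.000e-03]), 'force': array([-0.541,  0.108, -0.528]), 'ft_torque': array([-0.055,  0.009, -0.022]), 'gripper_force': np.float64(0.0), 'width': np.float64(0.086)}
side {'intrinsics': [[544.163, 0.0, 282.726], [0.0, 544.163, 202.21], [0.0, 0.0, 1.0]], 'world_from_camera': [[0.962, 0.187, -0.197, 0.277], [-0.271, 0.627, -0.73, -0.747], [-0.013, 0.756, 0.654, 0.897], [0.0, 0.0, 0.0, 1.0]]}
green_base call (315, 331) 0.94 [ 0.535 -0.136  0.036] [198 195 194]
green_base call (228, 295) 0.37 [0.538 0.116 0.039] [199 196 195]
green_base call (318, 331) 0.86 [ 0.532 -0.144  0.038] [170 170 167]
green_panel call (309, 328) 0.56 [ 0.535 -0.12   0.035] [198 196 194]
green_panel call (132, 259) 0.22 [0.539 0.453 0.086] [21 60 30]Traceback (most recent call last):
  File "<stdin>", line 8, in <module>
ValueError: it knows: canister, green_base
```

View pics/side0.png

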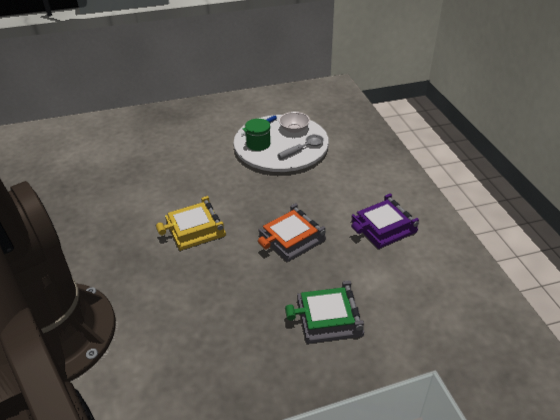

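The side view shows the green stand at (312,328) with its grip at (312,291). Orange is at (230,290), with yellow and purple look-alikes to either side of it, and the canister is on the turntable at (134,258).

Run:
```python
from h import *
for n in("side","top"):
    p,P=cloud(n);cv2.imwrite(f"pics/{n}1.png",p[...,::-1]);np.savez(f"{n}1.npz",p=p,P=P)
    for l in("green_base","canister"):
        for r in pinpoint(l,n)[:3]:
            a,b=[int(round(x)) for x in r["pixel"]]; print(n,l,(a,b),round(r["confidence"],2),np.round(P[a,b],3))
    h=cv2.cvtColor(p,cv2.COLOR_RGB2HSV)
    for c,lo,hi in(("green",45,85),("orange",3,14)):
        m=((h[...,0]>=lo)&(h[...,0]<=hi)&(h[...,1]>120)&(h[...,2]>40)).astype(np.uint8)
        k,L,S,C=cv2.connectedComponentsWithStats(m)
        for i in range(1,k):
            if S[i,4]>60:
                Q=P[(L==i)];Q=Q[~np.isnan(Q[:,0])];Q0=Q[Q[:,2]>.02]
                print(n,c,S[i],"mean",np.round(np.median(Q0,0),3),"min",Q0.min(0).round(3),"max",Q0.max(0).round(3))
                (cx,cy),wh,an=cv2.minAreaRect((Q0[:,:2]*1000).astype(np.float32));print("  rect",round(cx),round(cy),np.round(wh),round(an,1))
                x=Q0[Q0[:,0]<Q0[:,0].min()+.025]; print("  near part mean",x.mean(0).round(3),x.min(0).round(3),x.max(0).round(3))
```

```text
side green_base (318, 328) 0.56 [ 0.527 -0.142  0.037]
side canister (144, 262) 0.96 [0.545 0.454 0.046]
side green [244 119  26  16 322] mean [0.54  0.479 0.089] min [0.503 0.448 0.032] max [0.597 0.582 0.093]
  rect 548 518 [145.  68.] 75.4
  near part mean [0.518 0.479 0.088] [0.503 0.451 0.081] [0.528 0.513 0.093]
side green [246 132  24  18 314] mean [0.535 0.457 0.052] min [0.507 0.446 0.027] max [0.571 0.478 0.078]
  rect 538 461 [29. 64.] 84.5
  near part mean [0.519 0.462 0.053] [0.507 0.447 0.029] [0.532 0.478 0.078]
side green [286 287  69  42 919] mean [ 0.517 -0.118  0.037] min [ 0.452 -0.167  0.029] max [ 0.585 -0.066  0.046]
  rect 517 -114 [ 91. 129.] 82.9
  near part mean [ 0.462 -0.109  0.039] [ 0.452 -0.122  0.029] [ 0.477 -0.091  0.046]
side orange [258 209  60  40 732] mean [0.511 0.1   0.037] min [0.447 0.063 0.024] max [0.585 0.186 0.046]
  rect 510 118 [134.  97.] 22.1
  near part mean [0.459 0.094 0.039] [0.447 0.078 0.028] [0.472 0.149 0.046]
top green_base (206, 408) 0.87 [ 0.534 -0.114  0.035]
top canister (202, 166) 0.75 [0.534 0.46  0.093]
top orange [287 185  48  57 732] mean [0.517 0.109 0.037] min [0.448 0.066 0.025] max [0.588 0.18  0.048]
  rect 511 116 [129.  91.] 20.6
  near part mean [0.461 0.099 0.039] [0.448 0.083 0.032] [0.473 0.148 0.048]
```

View pics/top1.png

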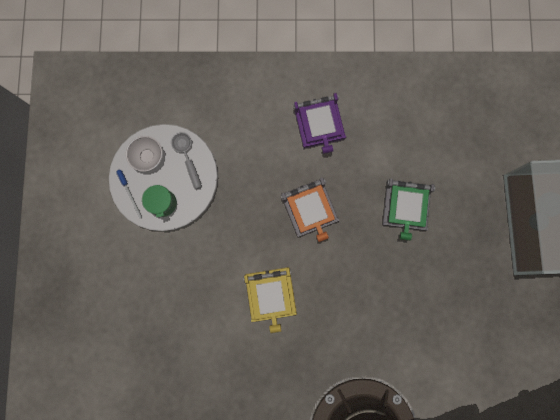

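The top view shows green at (206,408) with its grip at (236,406), orange at (209,312) and the canister at (200,157). I'll refine the green grip and yaw.

Run:
```python
from h import *
for n in("side","top"):
    D=np.load(f"{n}1.npz");p,P=D["p"].astype(int),D["P"]
    g=(p[...,1]>p[...,0]*1.5)&(p[...,1]>p[...,2]*1.3)&(p[...,1]>35)&(P[...,2]>.028)&(P[...,2]<.06)&(P[...,1]<0)&(P[...,1]>-.2)&(P[...,0]>.43)&(P[...,0]<.62)
    Q=P[g];(cx,cy),wh,an=cv2.minAreaRect((Q[:,:2]*1000).astype(np.float32));print(n,len(Q),cx,cy,wh,an)
    b=Q[(Q[:,0]<.472)]; print(" grip",len(b),b.mean(0).round(4),b.min(0).round(4),b.max(0).round(4))
    a=Q[Q[:,0]>.487]; r=cv2.minAreaRect((a[:,:2]*1000).astype(np.float32));print(" panel",a.mean(0).round(4),r, a[:,2].max())
    m=(P[...,0]>.44)&(P[...,0]<.64)&(P[...,1]<-.03)&(P[...,1]>-.2)&(P[...,2]>.008)
    A=P[m];print(" all",cv2.minAreaRect((A[A[:,0]>.485][:,:2]*1000).astype(np.float32)),A.min(0).round(3),A.max(0).round(3))
    cv2.imwrite(f"pics/c{n}.png",cv2.resize(D["p"][...,::-1][(slice(170,250) if n=="top" else slice(270,350)),(slice(360,460) if n=="top" else slice(270,370))],None,fx=5,fy=5))
im=np.hstack([cv2.imread("pics/cside.png"),cv2.imread("pics/ctop.png")]);cv2.imwrite("pics/c.png",cv2.resize(im,(800,320)))
```

```text
side 1001 516.6104125976562 -113.74638366699219 (92.95694732666016, 129.425537109375) 83.36165618896484
 grip 126 [ 0.4606 -0.1094  0.0395] [ 0.4517 -0.122   0.0288] [ 0.472  -0.0913  0.0458]
 panel [ 0.5337 -0.1219  0.0368] ((533.832275390625, -115.75070190429688), (92.95694732666016, 94.74925994873047), 83.36165618896484) 0.04194996304905585
 all ((540.1734008789062, -117.74446868896484), (117.3656234741211, 114.37071990966797), 84.01953887939453) [ 0.451 -0.18   0.008] [ 0.6   -0.054  0.047]
top 698 517.1763916015625 -113.62106323242188 (89.98419189453125, 127.97222137451172) 82.7021713256836
 grip 78 [ 0.4618 -0.1056  0.0402] [ 0.4534 -0.119   0.032 ] [ 0.4709 -0.0931  0.0459]
 panel [ 0.5346 -0.1137  0.0364] ((533.7186889648438, -115.73954772949219), (89.98419189453125, 94.61739349365234), 82.7021713256836) 0.043297011562735355
 all ((539.55126953125, -124.35163879394531), (130.2970733642578, 114.88888549804688), 83.46794128417969) [ 0.452 -0.19   0.008] [ 0.603 -0.055  0.047]
```

View pics/c.png

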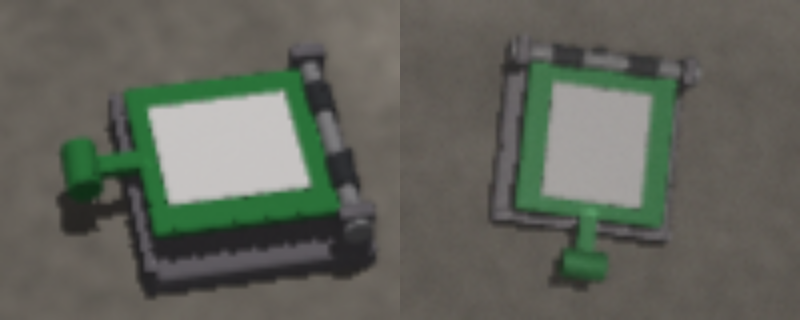

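The grip centre is about (0.462, -0.107, 0.035) and the stand's yaw is about -7°. The hinge works out at (0.586, -0.122) and the base centre at (0.541, -0.117), which agrees with the stated geometry. I'll turn the tool and go above the grip.

servo_tool(deltas=[[0, 0, 0, 0.125, 0.5], [0, 0, 0, 0.125, 0.5], [0, 0, 0, 0.125, 0.5], [0.1033, -0.2343, 0, 0, 0.5], [0.1033, -0.2343, 0, 0, 0.5], [0.1033, -0.2343, 0, 0, 0.5], [0.1033, -0.2343, 0, 0, 0.5], [0.1033, -0.2343, 0, 0, 0.5], [0.1033, -0.2343, 0, 0, 0.5], [0.1033, -0.2343, 0, 0, 0.5], [0.1033, -0.2343, 0, 0, 0.5], [0.1033, -0.2343, 0, 0, 0.5], [0.1033, -0.2343, 0, 0, 0.5], [0.1033, -0.2343, 0, 0, 0.5], [0.1033, -0.2343, 0, 0, 0.5], [0.1033, -0.2343, 0, 0, 0.5], [0.1033, -0.2343, 0, 0, 0.5], [0.1033, -0.2343, 0, 0, 0.5], [0, 0, 0, 0, 0.5], [0, 0, 0, 0, 0.5]], force=40)

```text
clock: 3.0
position: [0.4617, -0.1078, 0.2393]
orientation: [3.135, -0.192, -0.0]
force: [-0.5, -0.1, -0.1]
width: 0.0642
gripper_force: 0.0
```

servo_tool(deltas=[[0, 0, 0.19, 0, 0.5], [0, 0, 0.19, 0, 0.5], [0, 0, 0.19, 0, 0.5], [0, 0, 0.19, 0, 0.5], [0, 0, 0.19, 0, 0.5], [0, 0, 0.18, 0, 0.5], [0, 0, 0, 0, 0.5]])

```text
clock: 3.88
position: [0.4602, -0.1084, 0.0686]
orientation: [3.135, -0.194, -0.006]
force: [-0.4, 0.5, 0.8]
width: 0.0641
gripper_force: 0.0
```

Run:
```python
from h import *
p,P=cloud("side");cv2.imwrite("pics/n1.png",cv2.resize(p[200:350,200:400,::-1],(800,600)))
print(sense()["position"])
```

```text
[ 0.46117344 -0.10824517  0.06966533]
```

View pics/n1.png

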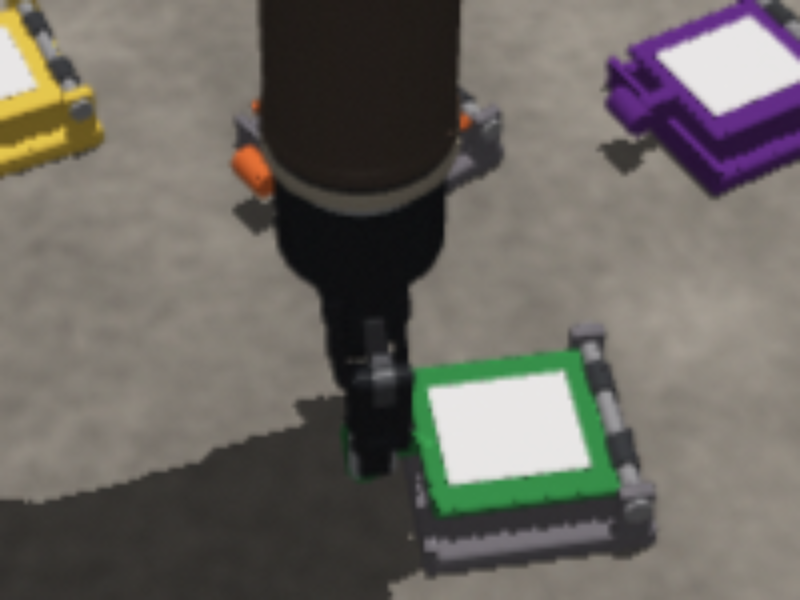

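The gripper sits above the barrel, with the near finger at about (440,375) in the crop and a green sliver of barrel on both sides of it. Next I descend 43 mm and pinch.

servo_tool(deltas=[[0, 0, 0.1, 0, 0.5], [0, 0, 0.1, 0, 0.5], [0, 0, 0.09, 0, 0.5], [0, 0, 0, 0, 0.5], [0, 0, 0, 0, -1], [0, 0, 0, 0, -1], [0, 0, 0, 0, -1], [0, 0, 0, 0, -1], [0, 0, 0, 0, -1], [0, 0, 0, 0, -1]], force=40)

```text
clock: 5.18
position: [0.4625, -0.1062, 0.0269]
orientation: [-3.135, 0.19, -0.002]
force: [0.0, 5.1, 5.7]
width: 0.0253
gripper_force: 41.0
```

servo_tool(deltas=[[0.006, 0, -0.0998, 0, -1], [0.0179, 0, -0.0983, 0, -1], [0.0295, 0, -0.0955, 0, -1], [0.0408, 0, -0.0913, 0, -1], [0.0514, 0, -0.0857, 0, -1], [0.0613, 0, -0.079, 0, -1], [0.0703, 0, -0.071, 0, -1], [0, 0, 0, 0, -1]], force=40)

```text
clock: 6.18
position: [0.5037, -0.1115, 0.12]
orientation: [-3.135, 0.19, -0.0]
force: [-0.3, 5.6, -2.7]
width: 0.0252
gripper_force: 40.4
```

Run:
```python
from h import *
p,P=cloud("side");cv2.imwrite("pics/n2.png",cv2.resize(p[200:350,200:400,::-1],(800,600)))
s=sense();print(s["position"],s["width"],s["force"])
```

```text
[ 0.50339465 -0.11154955  0.11962255] 0.0249189746470046 [-0.93562138  5.45439663 -1.13689821]
```

View pics/n2.png

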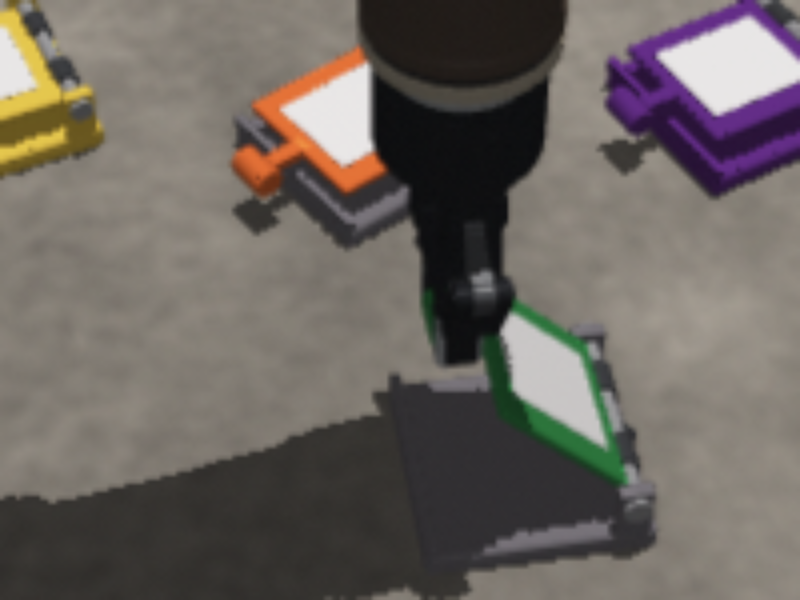

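The panel has swung up to about 0.84 rad in the grasp (green edge at (550,390) in the crop), and orange is still flat. I'll continue the arc.

servo_tool(deltas=[[0.0783, 0, -0.0621, 0, -1], [0.0852, 0, -0.0523, 0, -1], [0.0908, 0, -0.0417, 0, -1], [0.0951, 0, -0.0306, 0, -1], [0.0981, 0, -0.019, 0, -1], [0.0997, 0, -0.0071, 0, -1], [0.0998, 0, 0.0049, 0, -1], [0.0985, 0, 0.0168, 0, -1], [0.0483, 0, 0.0128, 0, -1], [0, 0, 0, 0, -1], [0, 0, 0, 0, -1]], force=40)

```text
clock: 7.6
position: [0.6226, -0.1271, 0.1465]
orientation: [3.135, -0.192, 0.003]
force: [1.3, 1.6, 5.9]
width: 0.0244
gripper_force: 39.8
```

servo_tool(deltas=[[0, 0, 0, 0, 0.6], [0, 0, 0, 0, 0.6], [0, 0, 0, 0, 0.6], [0, 0, 0, 0, 0.6], [0, 0, 0, 0, 0.6], [0, 0, -0.1, 0, 0.6], [0, 0, -0.2, 0, 0.6], [0, 0, -0.25, 0, 0.6], [0, 0, -0.25, 0, 0.6], [-0.2, 0, -0.1, 0, 0.6], [-0.3, 0, 0, 0, 0.6], [-0.3, 0, 0, 0, 0.6], [0, 0, 0, 0, 0.6], [0, 0, 0, 0, 0.6]])

```text
clock: 9.35
position: [0.5032, -0.1123, 0.2823]
orientation: [3.135, -0.192, 0.003]
force: [-0.9, 0.8, -0.6]
width: 0.0682
gripper_force: 0.0
```

Run:
```python
from h import *
p,P=cloud("side");cv2.imwrite("pics/n3.png",p[...,::-1])
a=p.astype(int)
g=(a[...,1]>a[...,0]*1.5)&(a[...,1]>a[...,2]*1.3)&(a[...,1]>35)&(P[...,1]<0)&(P[...,0]>.5)&(P[...,0]<.8)&(P[...,2]>.02)
Q=P[g];t=Q[Q[:,2]>Q[:,2].max()-.018];print(len(Q),"top",t.mean(0),t.min(0),t.max(0))
s=sense();print(s["position"],s["width"],s["force"])
```

```text
1297 top [ 0.6250267  -0.13160701  0.15662993] [ 0.61705172 -0.14362183  0.14603947] [ 0.63666029 -0.11528375  0.16285229]
[ 0.50348363 -0.11228317  0.28195475] 0.06820447361922914 [ 0.06021972  0.36812353 -0.54922184]
```

View pics/n3.png

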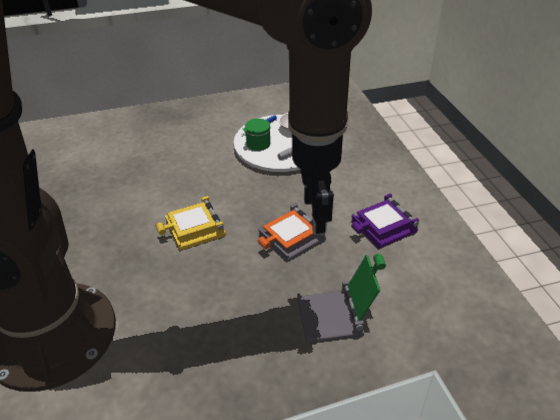

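The panel stands open with its grip at (262,379) and centre at x≈0.627, which gives q≈1.9. Orange is flat at (230,290), and the canister is unmoved at (134,258).

```bash
python3 -c "
from plant import *
print(sign_off())"
```

```text
the job is handed in; nothing more can be done
None
```

The green card stand is open at about 1.9 rad by camera measurement and released, orange is still flat, the canister looks unmoved, and the job was handed in at about 9.4 s; sign-off returned no verdict.

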